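Move the seasonings to the white rack in reverse order

TASK

Move the three seasonings (glass jar, shaker, pepper mill) from the wooden rack to the white rack in reverse left-to-right order: what stands left now must end right, the middle one in the middle. The tin that is in the way in the white rack changes places with the seasoning that needs its bay, so it ends on the pad in the wooden rack from which that seasoning came; any free spot may be used in between. Stand each one upright, centred on its cork pad, let none of them fall over, and let go of everything.

Things in the scene. Friction and masses are not known exactly. Their poses are not given: they have to be found in the camera images.
- wooden_rack: Dark-wood spice rack; holds the seasonings at the start. Nearer or farther row. Board 96 (x) x 268 (y) x 12 mm. Bay centres at y = +84 (left), 0, -84 mm, each with a 72 mm cork pad, top 15 mm above worktop. End cheeks 36 mm high at y = +-130 mm; wire rails, top 30 mm, at x = +-44.5 mm. Origin: centre of underside, on the worktop; y axis to the robot's left within 0.15 rad. Fixed.
- white_rack: White spice rack; holds only the tin at the start, in any bay. Board 96 (x) x 268 (y) x 12 mm. Bay centres at y = +84 (left), 0, -84 mm, each with a 72 mm cork pad, top 15 mm above worktop. End cheeks 36 mm high at y = +-130 mm; wire rails, top 30 mm, at x = +-44.5 mm. Origin: centre of underside, on the worktop; y axis to the robot's left within 0.15 rad. Fixed.
- glass_jar: Straight round spice jar of glass with a dark screw cap, 44 mm across, 105 mm high (cap from 85 mm up). Origin at the centre of its underside, z up. Starts upright on a pad of the wooden rack.
- shaker: Clear shaker with a domed, narrower grey perforated top: 44 mm across up to 74 mm, 34 mm above that, 90 mm high. Origin at the centre of its underside, z up. Starts upright on a pad of the wooden rack.
- pepper_mill: Turned wooden pepper mill with a waist and a steel ball on top: foot 48 mm across, waist 36 mm (34 to 48 mm up), straight head 44 mm across from 58 to 86 mm up, 101 mm high overall. Origin at the centre of its underside, z up. Starts upright on a pad of the wooden rack.
- tin: Squat printed round tin, plain cylinder 57 mm across, 72 mm high. Origin at the centre of its underside, z up. Starts upright on a pad of the white rack.
- pad_jar: Round cork pad, 72 mm across, 3 mm thick, glued in a bay of the wooden rack; origin at the centre of its underside, 12 mm above the worktop, x, y at the bay's centre. It shows where the glass jar stood at the start (in any of the three bays, drawn afresh). Fixed; it stays there. All pads look alike.
- pad_shaker: Round cork pad, 72 mm across, 3 mm thick, glued in a bay of the wooden rack; origin at the centre of its underside, 12 mm above the worktop, x, y at the bay's centre. It shows where the shaker stood at the start (in any of the three bays, drawn afresh). Fixed; it stays there. All pads look alike.
- pad_mill: Round cork pad, 72 mm across, 3 mm thick, glued in a bay of the wooden rack; origin at the centre of its underside, 12 mm above the worktop, x, y at the bay's centre. It shows where the pepper mill stood at the start (in any of the three bays, drawn afresh). Fixed; it stays there. All pads look alike.
- pad_tin: Round cork pad, 72 mm across, 3 mm thick, glued in a bay of the white rack; origin at the centre of its underside, 12 mm above the worktop, x, y at the bay's centre. It shows where the tin stood at the start (in any of the three bays, drawn afresh). Fixed; it stays there. All pads look alike.

How it is judged (in metres and radians):
At the end, for the whole second after the job is handed in: Each seasoning stands in the white rack, and the tin in the wooden one, in the bay that mirrors (left-right) its starting bay; each within 14 mm of the pad's centre along each rack axis, underside at pad height within 5 mm, tilted under 0.1 rad, at rest and let go (((y of pad_jar in the frame of wooden_rack between 0.064 and 0.104 m and x of glass_jar in the frame of white_rack between -0.014 and 0.014 m and y of glass_jar in the frame of white_rack between -0.098 and -0.07 m and z of glass_jar in the frame of white_rack between 0.01 and 0.02 m) or (y of pad_jar in the frame of wooden_rack between -0.02 and 0.02 m and x of glass_jar in the frame of white_rack between -0.014 and 0.014 m and y of glass_jar in the frame of white_rack between -0.014 and 0.014 m and z of glass_jar in the frame of white_rack between 0.01 and 0.02 m) or (y of pad_jar in the frame of wooden_rack between -0.104 and -0.064 m and x of glass_jar in the frame of white_rack between -0.014 and 0.014 m and y of glass_jar in the frame of white_rack between 0.07 and 0.098 m and z of glass_jar in the frame of white_rack between 0.01 and 0.02 m)) and ((y of pad_shaker in the frame of wooden_rack between 0.064 and 0.104 m and x of shaker in the frame of white_rack between -0.014 and 0.014 m and y of shaker in the frame of white_rack between -0.098 and -0.07 m and z of shaker in the frame of white_rack between 0.01 and 0.02 m) or (y of pad_shaker in the frame of wooden_rack between -0.02 and 0.02 m and x of shaker in the frame of white_rack between -0.014 and 0.014 m and y of shaker in the frame of white_rack between -0.014 and 0.014 m and z of shaker in the frame of white_rack between 0.01 and 0.02 m) or (y of pad_shaker in the frame of wooden_rack between -0.104 and -0.064 m and x of shaker in the frame of white_rack between -0.014 and 0.014 m and y of shaker in the frame of white_rack between 0.07 and 0.098 m and z of shaker in the frame of white_rack between 0.01 and 0.02 m)) and ((y of pad_mill in the frame of wooden_rack between 0.064 and 0.104 m and x of pepper_mill in the frame of white_rack between -0.014 and 0.014 m and y of pepper_mill in the frame of white_rack between -0.098 and -0.07 m and z of pepper_mill in the frame of white_rack between 0.01 and 0.02 m) or (y of pad_mill in the frame of wooden_rack between -0.02 and 0.02 m and x of pepper_mill in the frame of white_rack between -0.014 and 0.014 m and y of pepper_mill in the frame of white_rack between -0.014 and 0.014 m and z of pepper_mill in the frame of white_rack between 0.01 and 0.02 m) or (y of pad_mill in the frame of wooden_rack between -0.104 and -0.064 m and x of pepper_mill in the frame of white_rack between -0.014 and 0.014 m and y of pepper_mill in the frame of white_rack between 0.07 and 0.098 m and z of pepper_mill in the frame of white_rack between 0.01 and 0.02 m)) and ((y of pad_tin in the frame of white_rack between 0.064 and 0.104 m and x of tin in the frame of wooden_rack between -0.014 and 0.014 m and y of tin in the frame of wooden_rack between -0.098 and -0.07 m and z of tin in the frame of wooden_rack between 0.01 and 0.02 m) or (y of pad_tin in the frame of white_rack between -0.02 and 0.02 m and x of tin in the frame of wooden_rack between -0.014 and 0.014 m and y of tin in the frame of wooden_rack between -0.014 and 0.014 m and z of tin in the frame of wooden_rack between 0.01 and 0.02 m) or (y of pad_tin in the frame of white_rack between -0.104 and -0.064 m and x of tin in the frame of wooden_rack between -0.014 and 0.014 m and y of tin in the frame of wooden_rack between 0.07 and 0.098 m and z of tin in the frame of wooden_rack between 0.01 and 0.02 m)) and angle between each of glass_jar, shaker, pepper_mill, tin's own z axis and vertical below 0.1 rad and linear speed of each of glass_jar, shaker, pepper_mill, tin below 0.02 m/s and angular speed of each of glass_jar, shaker, pepper_mill, tin below 0.2 rad/s); the robot touches nothing.
It fails at once if one of the seasonings or the tin is tipped over (more than 0.7 rad) (angle between any of glass_jar, shaker, pepper_mill, tin's own z axis and vertical above 0.7 rad).
It also fails if it takes over 112 s, if anything falls off the work surface, if the arm or the gripper's body presses on something with over 40 N, if the wrist force passes 120 N, or if a joint passes its speed limit or range.

ROBOT

A 7-joint arm with a two-finger parallel gripper is mounted at the origin on a cart in front of the work surface, level with it; the furniture and walls round the work are solid. World frame = base frame: x ahead of the robot, y to its left, z up, the work surface at z = 0. Lengths are in m, angles in degrees, forces in N, time in s.
With the tool pointing down it reaches from about 0.425 to 0.875 m from the base axis. Payload 4.7 kg.
Tool frame: the origin (TCP) lies between the finger pads; the fingertips stand 8 mm ahead of it and the grasp point (between the pads) lies 11 mm behind it (env.tip_extent is the distance from the TCP to the fingertips, in m); z points along the fingers, y is the line along which they close (so a half turn about z gives the same grasp; the last joint's range is limited). The gripper opens to 87 mm and grips with 3 to 60 N. Pads are 19 mm wide; open, the fingers measure 117 mm over their backs; the gripper's body (75 mm by 190 mm) begins 51 mm behind the grasp point.
Start: joints at [68.646, 18.392, -4.016, 83.108, 1.295, 78.541, -3.26], TCP at [0.245, -0.602, 0.231] pointing down, gripper open.
Joint ranges: [-163.93, 163.93], [-17.29, 119.83], [-79.2, 71.16], [3.27, 140.29], [-89.18, 269.18], [5.43, 117.66], [-154.24, 154.24]. Speed limits (degrees/s): [147.25, 147.25, 180, 180, 180, 180, 180].

INTERFACE

Orientations are given as [roll, pitch, yaw] about the fixed x, y, z axes, in that order (R = Rz(yaw) Ry(pitch) Rx(roll)).
In Python, from cell import sensors, vision, workorder, env gives the robot as it stands.
- The arm moves only by the tool drive_tool, never from a script. Its argument "moves" is a list of rows, each an object of numbers: "x", "y", "z": the shift along the tool's x, y, z in mm; "rx", "ry", "rz": the turn, a rotation vector about the tool's x, y, z in rad; "fingers": the closure, from -1 (fully open) to 1 (shut). In form: [{"x": .., "y": .., "z": .., "rx": .., "ry": .., "rz": .., "fingers": ..}, ...]. A call has 1 to 20 rows; each row is the pose to reach, as a shift and turn from the pose commanded when the call began, along the tool's axes at that moment; what a row does not reach only later rows make up. A row lasts 1/8 s, in which the tool goes at most 62.5 mm and 10.7 degrees, less where a joint would pass 70% of its speed; a pose out of reach is approached as far as the arm can. A call with a gripper value outside its range is refused whole. The fingers move at their own pace and stop on an object; "force" is the grip in N (left out, the last holds). Time passes only in rows, so rows that repeat a pose let the fingers close. It gives the time, the measured TCP pose, the force, the opening and the grip force at its end, in the units of the state.
- sensors.get_obs(): the state, without advancing time (a new reading comes with each control period).
- vision.read_camera(name): name is "scene" or "top"; returns a dict with "image" (480x640x3 uint8, red, green, blue), "fx", "fy", "cx", "cy" (pixels), "k1" (the pictures are not rectified: a ray, as slopes to the right and down, at radius r is drawn at 1 + k1 r^2 times it, then the intrinsics apply), "R" (3x3) and "t" (3): a world point X has camera coordinates R X + t. Camera axes: x right, y down, z forward; pixel columns grow to the right and rows downward; lengths in m; the calibration is good to about 2 mm. A picture is of the moment at which its call begins. There is no depth.
- workorder.sign_off(): hands the job in; it is judged then, once.
The state is a dict: "time_s": time; "qpos": joint angles; "joint_velocities": joint speeds; "effort": joint torques, N m; "tool_pos": TCP position; "tool_rot": TCP orientation; "force": force on the tool from outside, world axes, zero at the start; "wrist_torque": the same for the moment, N m; "grip_width": finger opening in m; "grasp_force": force on a finger pad.
Only numpy, scipy, OpenCV 4.12 (cv2) and the standard library are available. Lean on these libraries where they do the work, as an engineer would, in place of code of your own. Each camera call takes 0.05 s, during which the arm holds its last target. There are 200 camera calls.

## Working session

There is one attempt and no reset: what is moved stays moved. The work goes in short steps, Python scripts to look and compute and a tool call to move; the robot and the scene stay as the last step left them, time stands still between calls to the robot, and variables do not carry over. Pictures are saved under pics/ and viewed, at most 14 in all, crops included, and the job is handed in when it is done.

Besides the shell and the picture viewer there is one more tool, called after ">>>" in YAML: its name, and indented under it one key for each argument. drive_tool: Moves the arm, as the interface text tells. Its arguments: {"type":"object","properties":{"moves":{"type":"array"},"force":{"type":"number"}},"required":["moves"]}

```bash
mkdir -p pics; ls; python3 - <<'E'
from cell import sensors, vision, workorder, env
import cv2
o=sensors.get_obs()
print({k:o[k] for k in('time_s','tool_pos','tool_rot','force','grip_width')},env.tip_extent)
for n in('scene','top'):
    c=vision.read_camera(n); cv2.imwrite(f'pics/{n}0.png',c['image'][:,:,::-1])
    print(n,{k:c[k] for k in c if k!='image'})
E
```

```text
pics
{'time_s': 0.0, 'tool_pos': array([ 0.24497193, -0.60145211,  0.2294363 ]), 'tool_rot': array([-1.79885730e+02,  3.09290540e-03,  2.21628386e+01]), 'force': array([-0.14928356,  0.51266445,  0.41000265]), 'grip_width': 0.08687643161020694} 0.008
scene {'fx': 479.00133626568726, 'fy': 479.00133626568726, 'cx': 320.13827616549366, 'cy': 234.4284755189042, 'k1': -0.10180546301525309, 'R': array([[ 0.68658555, -0.72688949,  0.01523003],
       [-0.33670123, -0.33645859, -0.8794475 ],
       [ 0.64438542,  0.59868797, -0.47575218]]), 't': array([-0.41107436,  0.23442844,  0.54605933])}
top {'fx': 534.9652015854383, 'fy': 534.9652015854383, 'cx': 316.324022459299, 'cy': 240.10210744125317, 'k1': 0.0075656172624717554, 'R': array([[ 0.0140765 , -0.99983312,  0.01164433],
       [-0.99713461, -0.01490226, -0.07416527],
       [ 0.07432642, -0.01056697, -0.99717798]]), 't': array([-0.04063697,  0.54747113,  0.87630889])}
```

View pics/scene0.png

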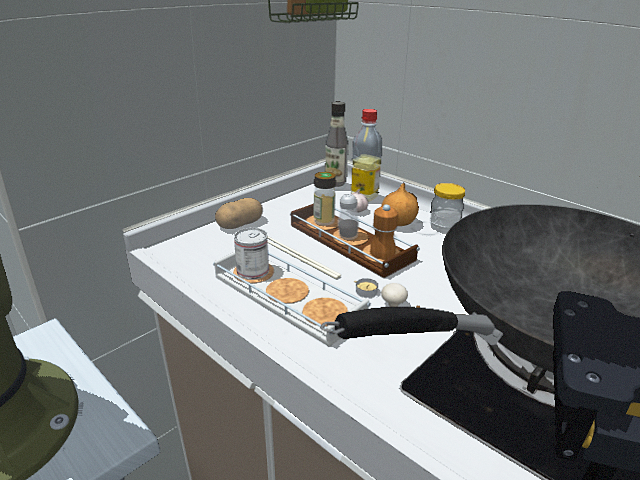

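View pics/top0.png

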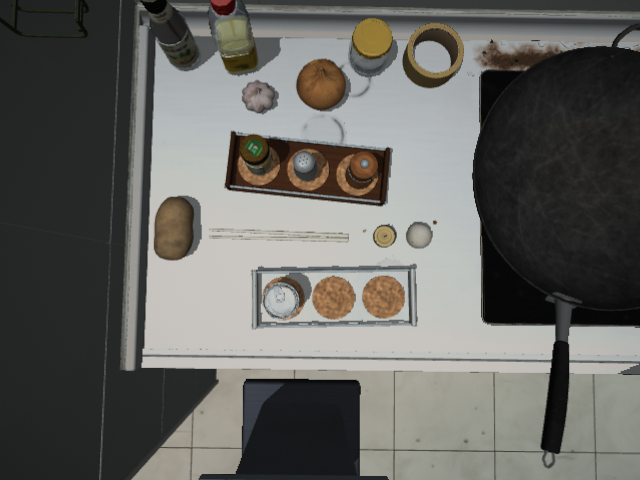

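The top view shows the white rack near (tin at (282,298), left bay, with empty pads at (334,297) and (383,297)). The wooden rack is far, with jar (256,150) left, shaker (304,162) middle and mill (363,165) right. So the mill goes to white left, the shaker to white middle, the jar to white right, and the tin to wooden right.

```bash
cat > h.py <<'E'
import numpy as np, cv2
from cell import sensors, vision
def ray(c,u,v):
    K=np.array([[c['fx'],0,c['cx']],[0,c['fy'],c['cy']],[0,0,1]])
    p=cv2.undistortPoints(np.array([[[u,v]]],float),K,np.array([c['k1'],0,0,0.]))[0,0]
    return -c['R'].T@c['t'], c['R'].T@np.array([p[0],p[1],1])
def onz(c,u,v,z):
    o,d=ray(c,u,v); return (o+d*(z-o[2])/d[2])[:2]
def proj(c,X):
    p=c['R']@np.array(X)+c['t']; s=p[:2]/p[2]; s=s*(1+c['k1']*(s@s))
    return s*[c['fx'],c['fy']]+[c['cx'],c['cy']]
E
python3 - <<'E'
from h import *
c=vision.read_camera('top'); im=c['image']; bgr=im[:,:,::-1].copy()
hsv=cv2.cvtColor(im,cv2.COLOR_RGB2HSV)
cork=cv2.inRange(hsv,(4,80,120),(22,190,255))
cork=cv2.morphologyEx(cork,cv2.MORPH_CLOSE,np.ones((5,5)))
cs,_=cv2.findContours(cork,cv2.RETR_EXTERNAL,cv2.CHAIN_APPROX_NONE)
for k in cs:
    if cv2.contourArea(k)>150:
        (u,v),r=cv2.minEnclosingCircle(k)
        print('cork',np.round([u,v,r],1),np.round(onz(c,u,v,.015),4),cv2.contourArea(k))
# wooden board: dark brown
br=cv2.inRange(hsv,(0,90,15),(20,255,110)); br[:120]=0;br[215:]=0;br[:,:215]=0;br[:,400:]=0
k=max(cv2.findContours(cv2.morphologyEx(br|cv2.bitwise_and(cork,cork,mask=cv2.rectangle(np.zeros_like(br),(215,120),(400,215),255,-1)),cv2.MORPH_CLOSE,np.ones((9,9))),cv2.RETR_EXTERNAL,cv2.CHAIN_APPROX_NONE)[0],key=cv2.contourArea)
print('wood',cv2.boxPoints(cv2.minAreaRect(k)))
cv2.imwrite('pics/top1.png',cv2.resize(bgr[125:335,215:425],None,fx=2.8,fy=2.8,interpolation=cv2.INTER_CUBIC))
s=vision.read_camera('scene')
cv2.imwrite('pics/sc1.png',cv2.resize(s['image'][160:350,200:430,::-1],None,fx=3,fy=3,interpolation=cv2.INTER_CUBIC))
E
```

```text
cork [333.1 297.4  21.2] [ 0.4527 -0.0622] 1329.5
cork [383.2 296.5  21.1] [ 0.4553 -0.1461] 1328.0
cork [383.8 236.   10.2] [ 0.5571 -0.1467] 296.0
cork [167.5 224.   19.5] [0.5719 0.2183] 315.0
cork [307.6 169.5  20.7] [ 0.6688 -0.0162] 394.0
cork [258.5 164.1  20.7] [0.6766 0.0676] 388.5
cork [357.  174.   21.1] [ 0.6624 -0.1005] 655.0
cork [319.8  78.7  19.6] [ 0.8276 -0.0348] 480.0
cork [435.2  50.1  28.1] [ 0.882  -0.2343] 2316.5
cork [372.2  36.5  19.3] [ 0.9043 -0.1248] 1084.5
wood [[224.7652  188.8847 ]
 [230.71082 131.65826]
 [389.86304 148.19354]
 [383.91742 205.41998]]
```

View pics/top1.png

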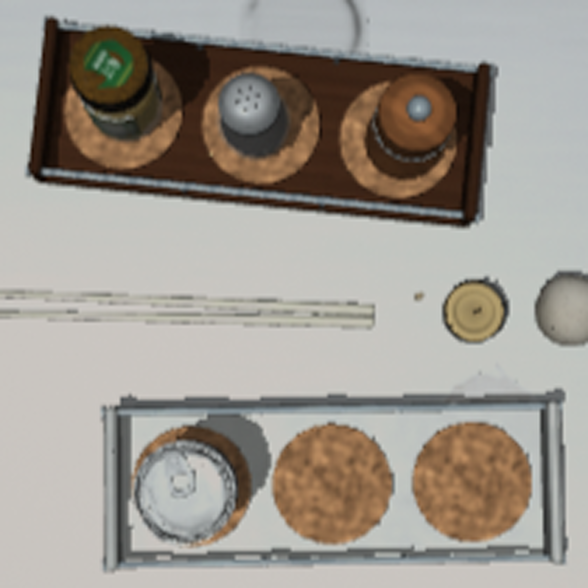

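View pics/sc1.png

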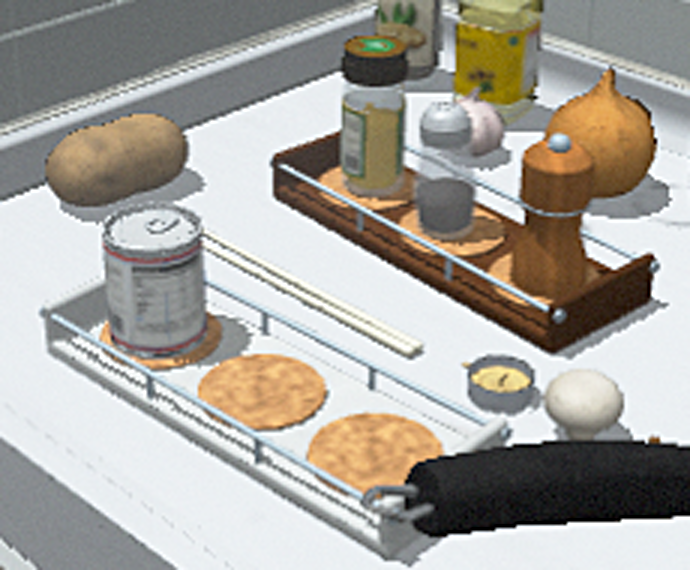

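The crops confirm the bays. The white rack turns by about +2° and the wooden one by about -5°. Next I compute the object positions from their tops (full-frame pixels: jar cap (254.3,148.2), shaker (304.3,161.4), mill ball (364.3,162.9), tin (281.4,300)), check them in the scene view, and get the pan handle's height.

```bash
python3 - <<'E'
from h import *
c=vision.read_camera('top'); s=vision.read_camera('scene')
for n,u,v,z,su in [('jar',254.3,148.2,.12,(375,45)),('shaker',304.3,161.4,.103,(446,108)),('mill',364.3,162.9,.114,(560,143)),('tin',281.4,300,.087,(153,228))]:
    p=onz(c,u,v,z); print(n,p.round(4),'scene pred',((proj(s,[*p,z])-[200,160])*3).round(0),'seen',su, 'from scene',onz(s,su[0]/3+200,su[1]/3+160,z).round(4))
def tri(a,b):
    o1,d1=ray(c,*a);o2,d2=ray(s,*b)
    t=np.linalg.lstsq(np.c_[d1,-d2],o2-o1,rcond=None)[0]; return (o1+d1*t[0]).round(3),(o2+d2*t[1]).round(3)
print('handle tip',tri((548,450),(342,325)),'root',tri((565,300),(492,325)))
E
```

```text
jar [0.678  0.0638] scene pred [375.  43.] seen (375, 45) from scene [0.6758 0.0619]
shaker [ 0.663  -0.0116] scene pred [445. 105.] seen (446, 108) from scene [ 0.66   -0.0149]
mill [ 0.6597 -0.1029] scene pred [559. 134.] seen (560, 143) from scene [ 0.6498 -0.111 ]
tin [0.4499 0.0204] scene pred [155. 223.] seen (153, 228) from scene [0.4451 0.0161]
handle tip (array([ 0.265, -0.336,  0.203]), array([ 0.266, -0.336,  0.203])) root (array([ 0.457, -0.399,  0.125]), array([ 0.459, -0.402,  0.126]))
```

The positions agree across both views to within a few mm. The handle tip rises to about z 0.21, so I cross above it.

>>> drive_tool:
  moves:
    - {"z":-50,"fingers":-1}
    - {"z":-110,"fingers":-1}
    - {"x":35,"y":-20,"z":-110,"fingers":-1}
    - {"x":75,"y":-44,"z":-110,"fingers":-1}
    - {"x":115,"y":-68,"z":-110,"fingers":-1}
    - {"x":165,"y":-97,"z":-110,"rz":-0.1,"fingers":-1}
    - {"x":219,"y":-128,"z":-110,"rz":-0.25,"fingers":-1}
    - {"x":258,"y":-157,"z":-110,"rz":-0.4,"fingers":-1}
    - {"x":297,"y":-186,"z":-110,"rz":-0.55,"fingers":-1}
    - {"x":336,"y":-215,"z":-110,"rz":-0.7,"fingers":-1}
    - {"x":375,"y":-244,"z":-110,"rz":-0.85,"fingers":-1}
    - {"x":414,"y":-273,"z":-110,"rz":-1.0,"fingers":-1}
    - {"x":453,"y":-303,"z":-110,"rz":-1.1,"fingers":-1}
    - {"x":492,"y":-324,"z":-110,"rz":-1.184,"fingers":-1}
    - {"x":531,"y":-345,"z":-110,"rz":-1.184,"fingers":-1}
    - {"x":570,"y":-366,"z":-110,"rz":-1.184,"fingers":-1}
    - {"x":608,"y":-387,"z":-110,"rz":-1.184,"fingers":-1}
    - {"x":608,"y":-387,"z":-110,"rz":-1.184,"fingers":-1}
    - {"x":608,"y":-387,"z":-110,"rz":-1.184,"fingers":-1}

```text
invalid input at $.moves[0]: expected keys x, y, z, rx, ry, rz, fingers
```

>>> drive_tool:
  moves:
    - {"x":0,"y":0,"z":-50,"rx":0,"ry":0,"rz":0,"fingers":-1}
    - {"x":0,"y":0,"z":-110,"rx":0,"ry":0,"rz":0,"fingers":-1}
    - {"x":35,"y":-20,"z":-110,"rx":0,"ry":0,"rz":0,"fingers":-1}
    - {"x":75,"y":-44,"z":-110,"rx":0,"ry":0,"rz":0,"fingers":-1}
    - {"x":115,"y":-68,"z":-110,"rx":0,"ry":0,"rz":0,"fingers":-1}
    - {"x":165,"y":-97,"z":-110,"rx":0,"ry":0,"rz":-0.1,"fingers":-1}
    - {"x":219,"y":-128,"z":-110,"rx":0,"ry":0,"rz":-0.25,"fingers":-1}
    - {"x":258,"y":-157,"z":-110,"rx":0,"ry":0,"rz":-0.4,"fingers":-1}
    - {"x":297,"y":-186,"z":-110,"rx":0,"ry":0,"rz":-0.55,"fingers":-1}
    - {"x":336,"y":-215,"z":-110,"rx":0,"ry":0,"rz":-0.7,"fingers":-1}
    - {"x":375,"y":-244,"z":-110,"rx":0,"ry":0,"rz":-0.85,"fingers":-1}
    - {"x":414,"y":-273,"z":-110,"rx":0,"ry":0,"rz":-1.0,"fingers":-1}
    - {"x":453,"y":-303,"z":-110,"rx":0,"ry":0,"rz":-1.1,"fingers":-1}
    - {"x":492,"y":-324,"z":-110,"rx":0,"ry":0,"rz":-1.184,"fingers":-1}
    - {"x":531,"y":-345,"z":-110,"rx":0,"ry":0,"rz":-1.184,"fingers":-1}
    - {"x":570,"y":-366,"z":-110,"rx":0,"ry":0,"rz":-1.184,"fingers":-1}
    - {"x":608,"y":-387,"z":-110,"rx":0,"ry":0,"rz":-1.184,"fingers":-1}
    - {"x":608,"y":-387,"z":-110,"rx":0,"ry":0,"rz":-1.184,"fingers":-1}
    - {"x":608,"y":-387,"z":-110,"rx":0,"ry":0,"rz":-1.184,"fingers":-1}

```text
time_s: 2.68
tool_pos: [0.6621, -0.0148, 0.3403]
tool_rot: [-180.0, 0.0, 90.0]
force: [0.6, -1.0, 0.5]
grip_width: 0.0872
grasp_force: 0.0
```

>>> drive_tool:
  force: 20
  moves:
    - {"x":1,"y":0,"z":50,"rx":0,"ry":0,"rz":0,"fingers":-1}
    - {"x":1,"y":0,"z":100,"rx":0,"ry":0,"rz":0,"fingers":-1}
    - {"x":1,"y":0,"z":150,"rx":0,"ry":0,"rz":0,"fingers":-1}
    - {"x":1,"y":0,"z":190,"rx":0,"ry":0,"rz":0,"fingers":-1}
    - {"x":1,"y":0,"z":220,"rx":0,"ry":0,"rz":0,"fingers":-1}
    - {"x":1,"y":0,"z":245,"rx":0,"ry":0,"rz":0,"fingers":-1}
    - {"x":1,"y":0,"z":265,"rx":0,"ry":0,"rz":0,"fingers":-1}
    - {"x":1,"y":0,"z":283,"rx":0,"ry":0,"rz":0,"fingers":-1}
    - {"x":1,"y":0,"z":283,"rx":0,"ry":0,"rz":0,"fingers":-1}
    - {"x":1,"y":0,"z":283,"rx":0,"ry":0,"rz":0,"fingers":1}
    - {"x":1,"y":0,"z":283,"rx":0,"ry":0,"rz":0,"fingers":1}
    - {"x":1,"y":0,"z":283,"rx":0,"ry":0,"rz":0,"fingers":1}
    - {"x":1,"y":0,"z":283,"rx":0,"ry":0,"rz":0,"fingers":1}
    - {"x":1,"y":0,"z":283,"rx":0,"ry":0,"rz":0,"fingers":1}
    - {"x":1,"y":0,"z":283,"rx":0,"ry":0,"rz":0,"fingers":1}

```text
time_s: 4.55
tool_pos: [0.663, -0.0133, 0.058]
tool_rot: [179.9, 0.0, 90.0]
force: [1.4, 0.0, 1.2]
grip_width: 0.0397
grasp_force: 19.8
```

```bash
python3 - <<'E'
from h import *
s=vision.read_camera('scene')['image'];t=vision.read_camera('top')['image']
a=cv2.resize(s[140:300,260:430,::-1],(510,480),interpolation=cv2.INTER_CUBIC)
cv2.imwrite('pics/g1.png',a)
print(sensors.get_obs()['wrist_torque'])
E
```

```text
[-0.01270789 -0.45015582  0.01573503]
```

View pics/g1.png

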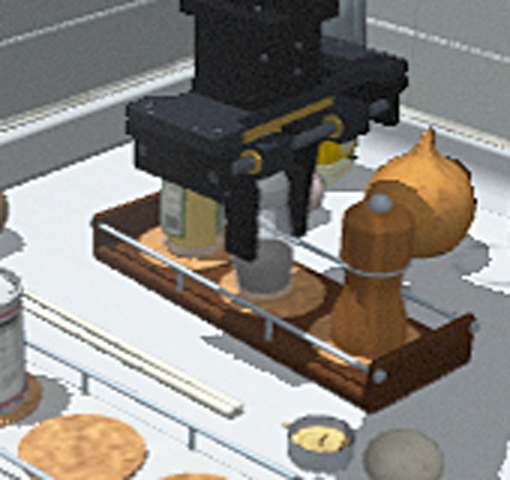

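The grasp is sound: the fingers at (240,215) and (300,200) flank the shaker body, which still stands upright. Next I lift it and carry it to the white middle pad.

>>> drive_tool:
  moves:
    - {"x":0,"y":0,"z":-20,"rx":0,"ry":0,"rz":0,"fingers":1}
    - {"x":0,"y":0,"z":-55,"rx":0,"ry":0,"rz":0,"fingers":1}
    - {"x":0,"y":0,"z":-95,"rx":0,"ry":0,"rz":0,"fingers":1}
    - {"x":0,"y":-5,"z":-120,"rx":0,"ry":0,"rz":0,"fingers":1}
    - {"x":-6,"y":-30,"z":-130,"rx":0,"ry":0,"rz":0,"fingers":1}
    - {"x":-14,"y":-62,"z":-130,"rx":0,"ry":0,"rz":0,"fingers":1}
    - {"x":-22,"y":-96,"z":-130,"rx":0,"ry":0,"rz":0,"fingers":1}
    - {"x":-30,"y":-130,"z":-130,"rx":0,"ry":0,"rz":0,"fingers":1}
    - {"x":-38,"y":-164,"z":-130,"rx":0,"ry":0,"rz":0,"fingers":1}
    - {"x":-45,"y":-192,"z":-130,"rx":0,"ry":0,"rz":0,"fingers":1}
    - {"x":-49,"y":-208,"z":-125,"rx":0,"ry":0,"rz":0,"fingers":1}
    - {"x":-49,"y":-210,"z":-105,"rx":0,"ry":0,"rz":0,"fingers":1}
    - {"x":-49,"y":-210,"z":-75,"rx":0,"ry":0,"rz":0,"fingers":1}
    - {"x":-49,"y":-210,"z":-45,"rx":0,"ry":0,"rz":0,"fingers":1}
    - {"x":-49,"y":-210,"z":-22,"rx":0,"ry":0,"rz":0,"fingers":1}
    - {"x":-49,"y":-210,"z":-10,"rx":0,"ry":0,"rz":0,"fingers":1}
    - {"x":-49,"y":-210,"z":-4,"rx":0,"ry":0,"rz":0,"fingers":1}
    - {"x":-49,"y":-210,"z":0,"rx":0,"ry":0,"rz":0,"fingers":1}
    - {"x":-49,"y":-210,"z":0,"rx":0,"ry":0,"rz":0,"fingers":1}

```text
time_s: 7.02
tool_pos: [0.4527, -0.0623, 0.0581]
tool_rot: [180.0, 0.0, 90.0]
force: [-0.6, 0.7, -0.9]
grip_width: 0.0398
grasp_force: 19.7
```

>>> drive_tool:
  moves:
    - {"x":0,"y":0,"z":0,"rx":0,"ry":0,"rz":0,"fingers":-1}
    - {"x":0,"y":0,"z":0,"rx":0,"ry":0,"rz":0,"fingers":-1}
    - {"x":0,"y":0,"z":0,"rx":0,"ry":0,"rz":0,"fingers":-1}
    - {"x":0,"y":0,"z":0,"rx":0,"ry":0,"rz":0,"fingers":-1}
    - {"x":0,"y":0,"z":-25,"rx":0,"ry":0,"rz":0,"fingers":-1}
    - {"x":0,"y":0,"z":-60,"rx":0,"ry":0,"rz":0,"fingers":-1}
    - {"x":0,"y":0,"z":-105,"rx":0,"ry":0,"rz":0,"fingers":-1}
    - {"x":0,"y":0,"z":-140,"rx":0,"ry":0,"rz":0,"fingers":-1}
    - {"x":20,"y":36,"z":-150,"rx":0,"ry":0,"rz":0,"fingers":-1}
    - {"x":45,"y":80,"z":-150,"rx":0,"ry":0,"rz":0,"fingers":-1}
    - {"x":70,"y":125,"z":-150,"rx":0,"ry":0,"rz":0,"fingers":-1}
    - {"x":95,"y":170,"z":-150,"rx":0,"ry":0,"rz":0,"fingers":-1}
    - {"x":118,"y":210,"z":-150,"rx":0,"ry":0,"rz":0,"fingers":-1}
    - {"x":125,"y":224,"z":-150,"rx":0,"ry":0,"rz":0,"fingers":-1}
    - {"x":125,"y":224,"z":-120,"rx":0,"ry":0,"rz":0,"fingers":-1}
    - {"x":125,"y":224,"z":-80,"rx":0,"ry":0,"rz":0,"fingers":-1}
    - {"x":125,"y":224,"z":-45,"rx":0,"ry":0,"rz":0,"fingers":-1}
    - {"x":125,"y":224,"z":-25,"rx":0,"ry":0,"rz":0,"fingers":-1}
    - {"x":125,"y":224,"z":-13,"rx":0,"ry":0,"rz":0,"fingers":-1}
    - {"x":125,"y":224,"z":-13,"rx":0,"ry":0,"rz":0,"fingers":-1}

```text
time_s: 9.52
tool_pos: [0.6763, 0.0627, 0.0704]
tool_rot: [-180.0, 0.0, 90.0]
force: [0.1, 0.8, 0.3]
grip_width: 0.0872
grasp_force: 0.0
```

>>> drive_tool:
  force: 20
  moves:
    - {"x":0,"y":0,"z":0,"rx":0,"ry":0,"rz":0,"fingers":1}
    - {"x":0,"y":0,"z":0,"rx":0,"ry":0,"rz":0,"fingers":1}
    - {"x":0,"y":0,"z":0,"rx":0,"ry":0,"rz":0,"fingers":1}
    - {"x":0,"y":0,"z":0,"rx":0,"ry":0,"rz":0,"fingers":1}
    - {"x":0,"y":0,"z":0,"rx":0,"ry":0,"rz":0,"fingers":1}
    - {"x":0,"y":0,"z":0,"rx":0,"ry":0,"rz":0,"fingers":1}

```text
time_s: 10.28
tool_pos: [0.6765, 0.0627, 0.0706]
tool_rot: [180.0, 0.0, 90.0]
force: [0.7, 0.4, 0.0]
grip_width: 0.0434
grasp_force: 19.9
```

```bash
python3 - <<'E'
from h import *
s=vision.read_camera('scene')['image']
cv2.imwrite('pics/g2.png',cv2.resize(s[140:350,200:430,::-1],None,fx=2.6,fy=2.6,interpolation=cv2.INTER_CUBIC))
E
```

```text
(no output)
```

View pics/g2.png

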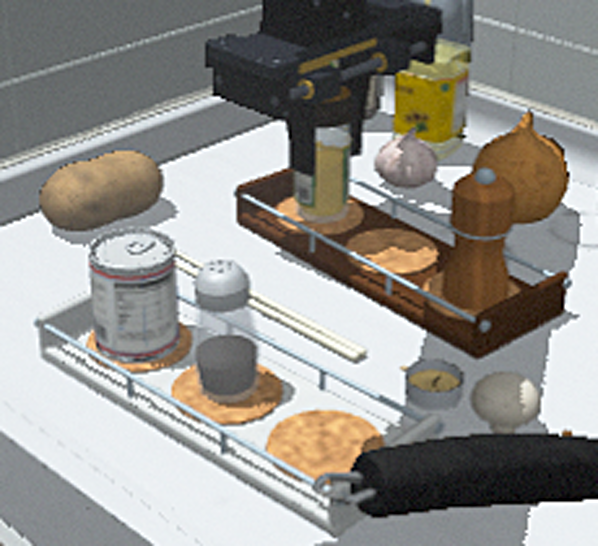

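The shaker stands upright on the white middle pad (base at (228,390) in the crop), and the jar is gripped. Next I carry it to the white right pad.

>>> drive_tool:
  moves:
    - {"x":0,"y":0,"z":-20,"rx":0,"ry":0,"rz":0,"fingers":1}
    - {"x":0,"y":0,"z":-55,"rx":0,"ry":0,"rz":0,"fingers":1}
    - {"x":0,"y":0,"z":-95,"rx":0,"ry":0,"rz":0,"fingers":1}
    - {"x":0,"y":-5,"z":-130,"rx":0,"ry":0,"rz":0,"fingers":1}
    - {"x":-22,"y":-25,"z":-140,"rx":0,"ry":0,"rz":0,"fingers":1}
    - {"x":-54,"y":-58,"z":-140,"rx":0,"ry":0,"rz":0,"fingers":1}
    - {"x":-90,"y":-96,"z":-140,"rx":0,"ry":0,"rz":0,"fingers":1}
    - {"x":-126,"y":-134,"z":-140,"rx":0,"ry":0,"rz":0,"fingers":1}
    - {"x":-160,"y":-170,"z":-140,"rx":0,"ry":0,"rz":0,"fingers":1}
    - {"x":-190,"y":-202,"z":-140,"rx":0,"ry":0,"rz":0,"fingers":1}
    - {"x":-206,"y":-219,"z":-132,"rx":0,"ry":0,"rz":0,"fingers":1}
    - {"x":-209,"y":-221,"z":-105,"rx":0,"ry":0,"rz":0,"fingers":1}
    - {"x":-209,"y":-221,"z":-75,"rx":0,"ry":0,"rz":0,"fingers":1}
    - {"x":-209,"y":-221,"z":-45,"rx":0,"ry":0,"rz":0,"fingers":1}
    - {"x":-209,"y":-221,"z":-22,"rx":0,"ry":0,"rz":0,"fingers":1}
    - {"x":-209,"y":-221,"z":-10,"rx":0,"ry":0,"rz":0,"fingers":1}
    - {"x":-209,"y":-221,"z":-4,"rx":0,"ry":0,"rz":0,"fingers":1}
    - {"x":-209,"y":-221,"z":0,"rx":0,"ry":0,"rz":0,"fingers":1}
    - {"x":-209,"y":-221,"z":0,"rx":0,"ry":0,"rz":0,"fingers":1}

```text
time_s: 12.7
tool_pos: [0.4556, -0.1463, 0.0709]
tool_rot: [180.0, 0.0, 90.0]
force: [-0.0, 0.2, -1.5]
grip_width: 0.0437
grasp_force: 19.9
```

>>> drive_tool:
  moves:
    - {"x":0,"y":0,"z":0,"rx":0,"ry":0,"rz":0,"fingers":-1}
    - {"x":0,"y":0,"z":0,"rx":0,"ry":0,"rz":0,"fingers":-1}
    - {"x":0,"y":0,"z":0,"rx":0,"ry":0,"rz":0,"fingers":-1}
    - {"x":0,"y":0,"z":0,"rx":0,"ry":0,"rz":0,"fingers":-1}
    - {"x":0,"y":0,"z":-25,"rx":0,"ry":0,"rz":0,"fingers":-1}
    - {"x":0,"y":0,"z":-60,"rx":0,"ry":0,"rz":0,"fingers":-1}
    - {"x":0,"y":0,"z":-105,"rx":0,"ry":0,"rz":0,"fingers":-1}
    - {"x":0,"y":0,"z":-145,"rx":0,"ry":0,"rz":0,"fingers":-1}
    - {"x":35,"y":-1,"z":-150,"rx":0,"ry":0,"rz":0,"fingers":-1}
    - {"x":80,"y":-3,"z":-150,"rx":0,"ry":0,"rz":0,"fingers":-1}
    - {"x":125,"y":-6,"z":-150,"rx":0,"ry":0,"rz":0,"fingers":-1}
    - {"x":158,"y":-7,"z":-150,"rx":0,"ry":0,"rz":0,"fingers":-1}
    - {"x":165,"y":-7,"z":-150,"rx":0,"ry":0,"rz":0,"fingers":-1}
    - {"x":165,"y":-7,"z":-110,"rx":0,"ry":0,"rz":0,"fingers":-1}
    - {"x":165,"y":-7,"z":-70,"rx":0,"ry":0,"rz":0,"fingers":-1}
    - {"x":165,"y":-7,"z":-35,"rx":0,"ry":0,"rz":0,"fingers":-1}
    - {"x":165,"y":-7,"z":-5,"rx":0,"ry":0,"rz":0,"fingers":-1}
    - {"x":165,"y":-7,"z":8,"rx":0,"ry":0,"rz":0,"fingers":-1}
    - {"x":165,"y":-7,"z":15,"rx":0,"ry":0,"rz":0,"fingers":-1}
    - {"x":165,"y":-7,"z":15,"rx":0,"ry":0,"rz":0,"fingers":-1}

```text
time_s: 15.2
tool_pos: [0.4487, 0.0185, 0.0559]
tool_rot: [180.0, 0.0, 90.0]
force: [-0.2, 0.8, -0.1]
grip_width: 0.087
grasp_force: 0.0
```

>>> drive_tool:
  force: 25
  moves:
    - {"x":0,"y":0,"z":0,"rx":0,"ry":0,"rz":0,"fingers":1}
    - {"x":0,"y":0,"z":0,"rx":0,"ry":0,"rz":0,"fingers":1}
    - {"x":0,"y":0,"z":0,"rx":0,"ry":0,"rz":0,"fingers":1}
    - {"x":0,"y":0,"z":0,"rx":0,"ry":0,"rz":0,"fingers":1}
    - {"x":0,"y":0,"z":0,"rx":0,"ry":0,"rz":0,"fingers":1}
    - {"x":0,"y":0,"z":0,"rx":0,"ry":0,"rz":0,"fingers":1}

```text
time_s: 15.95
tool_pos: [0.4484, 0.0187, 0.0557]
tool_rot: [180.0, 0.0, 90.0]
force: [-1.3, -0.1, 3.0]
grip_width: 0.0568
grasp_force: 25.0
```

>>> drive_tool:
  moves:
    - {"x":0,"y":0,"z":-20,"rx":0,"ry":0,"rz":0,"fingers":1}
    - {"x":0,"y":0,"z":-55,"rx":0,"ry":0,"rz":0,"fingers":1}
    - {"x":0,"y":0,"z":-95,"rx":0,"ry":0,"rz":0,"fingers":1}
    - {"x":1,"y":5,"z":-125,"rx":0,"ry":0,"rz":0,"fingers":1}
    - {"x":6,"y":27,"z":-130,"rx":0,"ry":0,"rz":0,"fingers":1}
    - {"x":14,"y":65,"z":-130,"rx":0,"ry":0,"rz":0,"fingers":1}
    - {"x":22,"y":105,"z":-130,"rx":0,"ry":0,"rz":0,"fingers":1}
    - {"x":31,"y":145,"z":-130,"rx":0,"ry":0,"rz":0,"fingers":1}
    - {"x":39,"y":183,"z":-130,"rx":0,"ry":0,"rz":0,"fingers":1}
    - {"x":46,"y":214,"z":-130,"rx":0,"ry":0,"rz":0,"fingers":1}
    - {"x":49,"y":226,"z":-125,"rx":0,"ry":0,"rz":0,"fingers":1}
    - {"x":49,"y":228,"z":-105,"rx":0,"ry":0,"rz":0,"fingers":1}
    - {"x":49,"y":228,"z":-75,"rx":0,"ry":0,"rz":0,"fingers":1}
    - {"x":49,"y":228,"z":-45,"rx":0,"ry":0,"rz":0,"fingers":1}
    - {"x":49,"y":228,"z":-22,"rx":0,"ry":0,"rz":0,"fingers":1}
    - {"x":49,"y":228,"z":-10,"rx":0,"ry":0,"rz":0,"fingers":1}
    - {"x":49,"y":228,"z":-4,"rx":0,"ry":0,"rz":0,"fingers":1}
    - {"x":49,"y":228,"z":0,"rx":0,"ry":0,"rz":0,"fingers":1}
    - {"x":49,"y":228,"z":0,"rx":0,"ry":0,"rz":0,"fingers":1}

```text
time_s: 18.32
tool_pos: [0.6768, 0.0679, 0.0563]
tool_rot: [179.9, -0.0, 90.0]
force: [-0.4, 0.4, -2.5]
grip_width: 0.0569
grasp_force: 25.0
```

```bash
python3 - <<'E'
from h import *
s=vision.read_camera('scene')['image'];t=vision.read_camera('top')['image']
a=cv2.resize(s[140:350,200:430,::-1],(450,411),interpolation=cv2.INTER_CUBIC)
b=cv2.resize(t[120:335,240:425,::-1],(350,411),interpolation=cv2.INTER_CUBIC)
cv2.imwrite('pics/g3.png',np.hstack([a,b]))
E
```

```text
(no output)
```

View pics/g3.png

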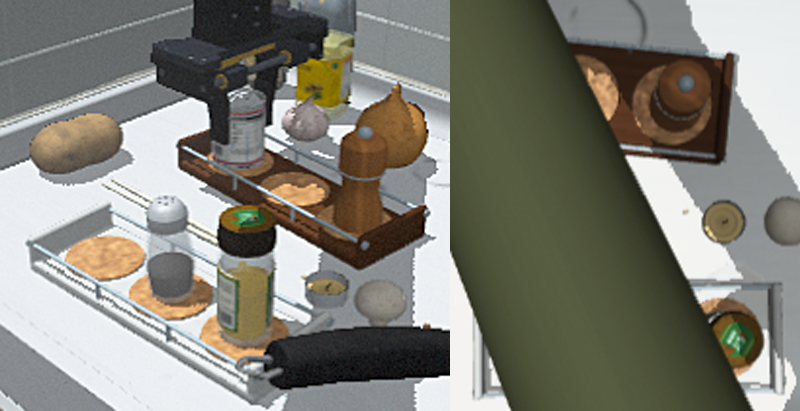

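The shaker and jar stand upright on the white middle and right pads. The tin is held on the wooden left pad and the white left pad is free. I release the tin and go to the mill.

>>> drive_tool:
  moves:
    - {"x":0,"y":0,"z":0,"rx":0,"ry":0,"rz":0,"fingers":-1}
    - {"x":0,"y":0,"z":0,"rx":0,"ry":0,"rz":0,"fingers":-1}
    - {"x":0,"y":0,"z":0,"rx":0,"ry":0,"rz":0,"fingers":-1}
    - {"x":0,"y":0,"z":0,"rx":0,"ry":0,"rz":0,"fingers":-1}
    - {"x":0,"y":0,"z":-25,"rx":0,"ry":0,"rz":0,"fingers":-1}
    - {"x":0,"y":0,"z":-60,"rx":0,"ry":0,"rz":0,"fingers":-1}
    - {"x":0,"y":0,"z":-105,"rx":0,"ry":0,"rz":0,"fingers":-1}
    - {"x":0,"y":0,"z":-145,"rx":0,"ry":0,"rz":0,"fingers":-1}
    - {"x":-35,"y":-4,"z":-150,"rx":0,"ry":0,"rz":0,"fingers":-1}
    - {"x":-80,"y":-9,"z":-150,"rx":0,"ry":0,"rz":0,"fingers":-1}
    - {"x":-125,"y":-14,"z":-150,"rx":0,"ry":0,"rz":0,"fingers":-1}
    - {"x":-162,"y":-18,"z":-150,"rx":0,"ry":0,"rz":0,"fingers":-1}
    - {"x":-172,"y":-18,"z":-150,"rx":0,"ry":0,"rz":0,"fingers":-1}
    - {"x":-172,"y":-18,"z":-115,"rx":0,"ry":0,"rz":0,"fingers":-1}
    - {"x":-172,"y":-18,"z":-80,"rx":0,"ry":0,"rz":0,"fingers":-1}
    - {"x":-172,"y":-18,"z":-50,"rx":0,"ry":0,"rz":0,"fingers":-1}
    - {"x":-172,"y":-18,"z":-30,"rx":0,"ry":0,"rz":0,"fingers":-1}
    - {"x":-172,"y":-18,"z":-20,"rx":0,"ry":0,"rz":0,"fingers":-1}
    - {"x":-172,"y":-18,"z":-20,"rx":0,"ry":0,"rz":0,"fingers":-1}

```text
time_s: 20.8
tool_pos: [0.6583, -0.1038, 0.0754]
tool_rot: [-180.0, -0.0, 90.0]
force: [0.6, 0.4, 1.5]
grip_width: 0.0869
grasp_force: 0.0
```

>>> drive_tool:
  force: 25
  moves:
    - {"x":0,"y":0,"z":0,"rx":0,"ry":0,"rz":0,"fingers":1}
    - {"x":0,"y":0,"z":0,"rx":0,"ry":0,"rz":0,"fingers":1}
    - {"x":0,"y":0,"z":0,"rx":0,"ry":0,"rz":0,"fingers":1}
    - {"x":0,"y":0,"z":0,"rx":0,"ry":0,"rz":0,"fingers":1}
    - {"x":0,"y":0,"z":0,"rx":0,"ry":0,"rz":0,"fingers":1}
    - {"x":0,"y":0,"z":0,"rx":0,"ry":0,"rz":0,"fingers":1}

```text
time_s: 21.55
tool_pos: [0.6585, -0.1042, 0.0757]
tool_rot: [180.0, 0.0, 90.0]
force: [0.6, -0.2, 0.3]
grip_width: 0.0434
grasp_force: 25.0
```

>>> drive_tool:
  moves:
    - {"x":0,"y":0,"z":-20,"rx":0,"ry":0,"rz":0,"fingers":1}
    - {"x":0,"y":0,"z":-55,"rx":0,"ry":0,"rz":0,"fingers":1}
    - {"x":0,"y":0,"z":-95,"rx":0,"ry":0,"rz":0,"fingers":1}
    - {"x":3,"y":-5,"z":-130,"rx":0,"ry":0,"rz":0,"fingers":1}
    - {"x":16,"y":-26,"z":-140,"rx":0,"ry":0,"rz":0,"fingers":1}
    - {"x":36,"y":-59,"z":-140,"rx":0,"ry":0,"rz":0,"fingers":1}
    - {"x":58,"y":-95,"z":-140,"rx":0,"ry":0,"rz":0,"fingers":1}
    - {"x":80,"y":-132,"z":-140,"rx":0,"ry":0,"rz":0,"fingers":1}
    - {"x":101,"y":-167,"z":-140,"rx":0,"ry":0,"rz":0,"fingers":1}
    - {"x":118,"y":-195,"z":-140,"rx":0,"ry":0,"rz":0,"fingers":1}
    - {"x":125,"y":-207,"z":-132,"rx":0,"ry":0,"rz":0,"fingers":1}
    - {"x":126,"y":-208,"z":-105,"rx":0,"ry":0,"rz":0,"fingers":1}
    - {"x":126,"y":-208,"z":-75,"rx":0,"ry":0,"rz":0,"fingers":1}
    - {"x":126,"y":-208,"z":-45,"rx":0,"ry":0,"rz":0,"fingers":1}
    - {"x":126,"y":-208,"z":-22,"rx":0,"ry":0,"rz":0,"fingers":1}
    - {"x":126,"y":-208,"z":-10,"rx":0,"ry":0,"rz":0,"fingers":1}
    - {"x":126,"y":-208,"z":-4,"rx":0,"ry":0,"rz":0,"fingers":1}
    - {"x":126,"y":-208,"z":0,"rx":0,"ry":0,"rz":0,"fingers":1}
    - {"x":126,"y":-208,"z":0,"rx":0,"ry":0,"rz":0,"fingers":1}

```text
time_s: 23.92
tool_pos: [0.4507, 0.0217, 0.0759]
tool_rot: [180.0, 0.0, 90.0]
force: [-0.5, 0.7, -2.1]
grip_width: 0.0431
grasp_force: 25.0
```

>>> drive_tool:
  moves:
    - {"x":0,"y":0,"z":0,"rx":0,"ry":0,"rz":0,"fingers":-1}
    - {"x":0,"y":0,"z":0,"rx":0,"ry":0,"rz":0,"fingers":-1}
    - {"x":0,"y":0,"z":0,"rx":0,"ry":0,"rz":0,"fingers":-1}
    - {"x":0,"y":0,"z":0,"rx":0,"ry":0,"rz":0,"fingers":-1}
    - {"x":0,"y":0,"z":-25,"rx":0,"ry":0,"rz":0,"fingers":-1}
    - {"x":0,"y":0,"z":-60,"rx":0,"ry":0,"rz":0,"fingers":-1}
    - {"x":0,"y":0,"z":-105,"rx":0,"ry":0,"rz":0,"fingers":-1}
    - {"x":8,"y":38,"z":-120,"rx":0,"ry":0,"rz":0,"fingers":-1}
    - {"x":17,"y":85,"z":-120,"rx":0,"ry":0,"rz":0,"fingers":-1}
    - {"x":27,"y":133,"z":-120,"rx":0,"ry":0,"rz":0,"fingers":-1}
    - {"x":37,"y":180,"z":-120,"rx":0,"ry":0,"rz":0,"fingers":-1}
    - {"x":45,"y":218,"z":-120,"rx":0,"ry":0,"rz":0,"fingers":-1}
    - {"x":46,"y":226,"z":-110,"rx":0,"ry":0,"rz":0,"fingers":-1}
    - {"x":46,"y":226,"z":-80,"rx":0,"ry":0,"rz":0,"fingers":-1}
    - {"x":46,"y":226,"z":-45,"rx":0,"ry":0,"rz":0,"fingers":-1}
    - {"x":46,"y":226,"z":-15,"rx":0,"ry":0,"rz":0,"fingers":-1}
    - {"x":46,"y":226,"z":8,"rx":0,"ry":0,"rz":0,"fingers":-1}
    - {"x":46,"y":226,"z":20,"rx":0,"ry":0,"rz":0,"fingers":-1}
    - {"x":46,"y":226,"z":20,"rx":0,"ry":0,"rz":0,"fingers":-1}

```text
time_s: 26.3
tool_pos: [0.6759, 0.0676, 0.0551]
tool_rot: [-179.9, 0.0, 90.0]
force: [-0.8, -0.4, -0.3]
grip_width: 0.0868
grasp_force: 0.0
```

>>> drive_tool:
  force: 25
  moves:
    - {"x":0,"y":0,"z":0,"rx":0,"ry":0,"rz":0,"fingers":1}
    - {"x":0,"y":0,"z":0,"rx":0,"ry":0,"rz":0,"fingers":1}
    - {"x":0,"y":0,"z":0,"rx":0,"ry":0,"rz":0,"fingers":1}
    - {"x":0,"y":0,"z":0,"rx":0,"ry":0,"rz":0,"fingers":1}
    - {"x":0,"y":0,"z":0,"rx":0,"ry":0,"rz":0,"fingers":1}
    - {"x":0,"y":0,"z":0,"rx":0,"ry":0,"rz":0,"fingers":1}

```text
time_s: 27.05
tool_pos: [0.6765, 0.0678, 0.0559]
tool_rot: [180.0, 0.0, 90.0]
force: [0.2, 0.3, 2.9]
grip_width: 0.0568
grasp_force: 25.0
```

Tin to wooden right (0.6624, -0.1005): dx -14, dy -168.

>>> drive_tool:
  moves:
    - {"x":0,"y":0,"z":-20,"rx":0,"ry":0,"rz":0,"fingers":1}
    - {"x":0,"y":0,"z":-55,"rx":0,"ry":0,"rz":0,"fingers":1}
    - {"x":-3,"y":0,"z":-85,"rx":0,"ry":0,"rz":0,"fingers":1}
    - {"x":-25,"y":-2,"z":-95,"rx":0,"ry":0,"rz":0,"fingers":1}
    - {"x":-58,"y":-5,"z":-95,"rx":0,"ry":0,"rz":0,"fingers":1}
    - {"x":-94,"y":-8,"z":-95,"rx":0,"ry":0,"rz":0,"fingers":1}
    - {"x":-128,"y":-11,"z":-95,"rx":0,"ry":0,"rz":0,"fingers":1}
    - {"x":-156,"y":-13,"z":-95,"rx":0,"ry":0,"rz":0,"fingers":1}
    - {"x":-167,"y":-14,"z":-88,"rx":0,"ry":0,"rz":0,"fingers":1}
    - {"x":-168,"y":-14,"z":-65,"rx":0,"ry":0,"rz":0,"fingers":1}
    - {"x":-168,"y":-14,"z":-40,"rx":0,"ry":0,"rz":0,"fingers":1}
    - {"x":-168,"y":-14,"z":-20,"rx":0,"ry":0,"rz":0,"fingers":1}
    - {"x":-168,"y":-14,"z":-10,"rx":0,"ry":0,"rz":0,"fingers":1}
    - {"x":-168,"y":-14,"z":-4,"rx":0,"ry":0,"rz":0,"fingers":1}
    - {"x":-168,"y":-14,"z":0,"rx":0,"ry":0,"rz":0,"fingers":1}
    - {"x":-168,"y":-14,"z":0,"rx":0,"ry":0,"rz":0,"fingers":1}

```text
time_s: 29.05
tool_pos: [0.6628, -0.1002, 0.0562]
tool_rot: [179.9, 0.0, 90.0]
force: [-0.0, 0.2, -2.6]
grip_width: 0.0568
grasp_force: 25.0
```

>>> drive_tool:
  moves:
    - {"x":0,"y":0,"z":0,"rx":0,"ry":0,"rz":0,"fingers":-1}
    - {"x":0,"y":0,"z":0,"rx":0,"ry":0,"rz":0,"fingers":-1}
    - {"x":0,"y":0,"z":0,"rx":0,"ry":0,"rz":0,"fingers":-1}
    - {"x":0,"y":0,"z":0,"rx":0,"ry":0,"rz":0,"fingers":-1}
    - {"x":0,"y":0,"z":-25,"rx":0,"ry":0,"rz":0,"fingers":-1}
    - {"x":0,"y":0,"z":-70,"rx":0,"ry":0,"rz":0,"fingers":-1}
    - {"x":0,"y":0,"z":-120,"rx":0,"ry":0,"rz":0,"fingers":-1}
    - {"x":0,"y":0,"z":-170,"rx":0,"ry":0,"rz":0,"fingers":-1}
    - {"x":0,"y":0,"z":-220,"rx":0,"ry":0,"rz":0,"fingers":-1}
    - {"x":0,"y":0,"z":-270,"rx":0,"ry":0,"rz":0,"fingers":-1}
    - {"x":0,"y":0,"z":-280,"rx":0,"ry":0,"rz":0,"fingers":-1}

```text
time_s: 30.42
tool_pos: [0.6636, -0.0995, 0.34]
tool_rot: [179.6, 0.0, 90.0]
force: [0.7, 0.9, -1.1]
grip_width: 0.0869
grasp_force: 0.0
```

>>> drive_tool:
  moves:
    - {"x":-50,"y":-25,"z":0,"rx":0,"ry":0,"rz":0,"fingers":-1}
    - {"x":-100,"y":-50,"z":0,"rx":0,"ry":0,"rz":0,"fingers":-1}
    - {"x":-150,"y":-75,"z":0,"rx":0,"ry":0,"rz":0,"fingers":-1}
    - {"x":-200,"y":-100,"z":0,"rx":0,"ry":0,"rz":0,"fingers":-1}
    - {"x":-250,"y":-125,"z":0,"rx":0,"ry":0,"rz":0,"fingers":-1}
    - {"x":-300,"y":-150,"z":0,"rx":0,"ry":0,"rz":0,"fingers":-1}
    - {"x":-350,"y":-180,"z":0,"rx":0,"ry":0,"rz":0,"fingers":-1}
    - {"x":-350,"y":-180,"z":0,"rx":0,"ry":0,"rz":0,"fingers":-1}
    - {"x":-350,"y":-180,"z":0,"rx":0,"ry":0,"rz":0,"fingers":-1}
    - {"x":-350,"y":-180,"z":0,"rx":0,"ry":0,"rz":0,"fingers":-1}

```text
time_s: 31.68
tool_pos: [0.4834, -0.4482, 0.3355]
tool_rot: [180.0, -0.0, 90.2]
force: [0.4, -0.4, 0.6]
grip_width: 0.0871
grasp_force: 0.0
```

```bash
python3 - <<'E'
from h import *
c=vision.read_camera('top');t=c['image']
cv2.imwrite('pics/g4.png',cv2.resize(t[125:335,215:425,::-1],None,fx=2.8,fy=2.8,interpolation=cv2.INTER_CUBIC))
for n,X in [('mill',(.450,.0217,.114)),('shaker',(.4527,-.0622,.103)),('jar',(.4553,-.1461,.12)),('tin',(.6624,-.1005,.087))]:
    print(n,((proj(c,X)-[215,125])*2.8).round(0))
s=vision.read_camera('scene')['image']
cv2.imwrite('pics/g5.png',cv2.resize(s[140:350,200:430,::-1],None,fx=2.5,fy=2.5,interpolation=cv2.INTER_CUBIC))
E
```

```text
mill [181. 492.]
shaker [338. 488.]
jar [498. 486.]
tin [409. 112.]
```

View pics/g4.png

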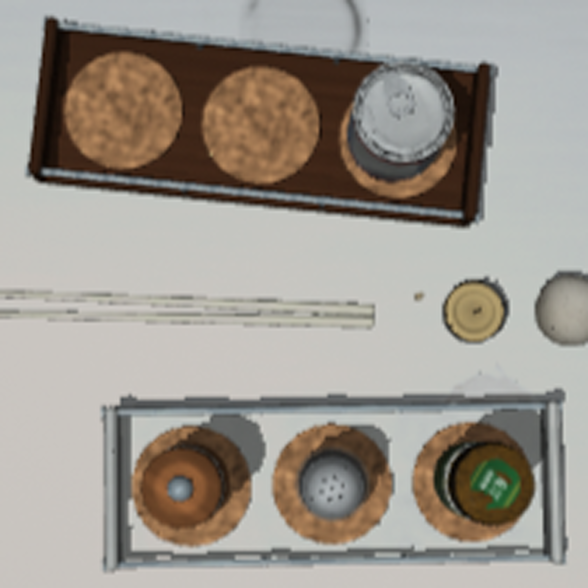

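View pics/g5.png

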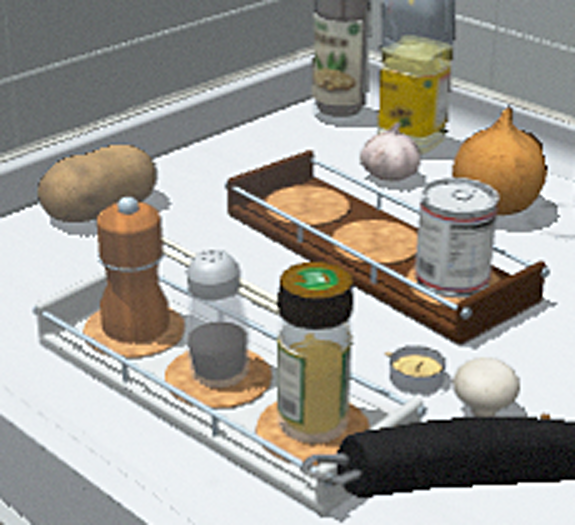

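The top view shows mill (179,489), shaker (331,485), jar (494,482) and tin (404,110). Each is within about 4 mm of the pixel predicted for its pad centre. In the scene view all four stand upright and the gripper is clear, so I hand in.

```bash
python3 -c "
from cell import workorder
print(workorder.sign_off())"
```

```text
the job is handed in; nothing more can be done
None
```

The job is handed in at about 32 s: mill, shaker and jar stand left, middle and right in the white rack, the tin stands on the mill's old pad (right bay of the wooden rack), all upright within about 4 mm of their pad centres by camera, and the gripper is clear; the judge's verdict was not shown.

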